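# Re-pin the strip gauge fence at the far stop

## Task

Set the fence of the clay strip gauge to its far stop: pull the detent pin up out of the near hole, slide the fence to the far stop, and push the pin down through the fence into the far stop's hole until it clicks fully home, then let go. Never force the pin: feel for the hole gently, and leave the things around the gauge alone.

Things in the scene. Friction and masses are not known exactly. Their poses are not given: they have to be found in the camera images.
- strip_gauge: the gauge, fixed on the table: plywood board 185 x 165 x 10 mm (x -85 to 100, y -45 to 120 mm of its origin), on it a steel stop track between two aluminium rails along x at y = 0. Origin on the board's underside midway between the stops; x runs along the fence's travel from near to far stop, z up. Heights below are above this underside
- near_stop (a point): mouth centre of the near hole (45 mm before the origin along x), 28 mm high, in a fixed steel block. The hole is 13 mm wide and goes down to about 11 mm
- far_nominal (a point): nominal mouth centre of the far hole (45 mm past the origin along x), 26 mm high, in a hard steel bar clamped where it was last set: the true hole, 13 mm wide, down to about 11 mm, lies up to 14 mm from here either way along the gauge's x (exact along y), is under the fence when needed, and must be found by feel. Off the hole the pin's tip stops at 26 mm
- collar (a point): mouth centre of the pin hole in the fence's collar, a 32 x 32 mm aluminium block, its top 62 mm high. The hole, 13 mm wide, runs straight down through the carriage plate to 30 mm. Two spring balls in it, 10 mm under the top, press on the pin from its y sides and drag on it with a few N, so the pin stays at whatever height it is left
- fence (a joint): slide of the fence (60 x 80 mm carriage plate, the collar, and a wooden bar reaching 120 mm to +y), in m: 0 with the collar over the near hole, grows along the gauge's x, 0.090 at the nominal far stop, ends at 0.110. Slides with about 2 N; the pin in the collar drags it along
- pin: detent pin, about 80 g, upright, at first home in collar and near hole. Origin at the tip, z up along it: tip 9.4 mm wide, tapering out to the 12 mm shaft over 2 mm; flange 22 mm wide, underside 48 mm up. Home: flange on the collar, tip 14 mm high, held by a detent: some 15 N to pull out, 10 N to push in. Lifted 14 mm the tip leaves the near hole, lifted 48 mm the collar
- knob (a point): centre of the pin's round black knob (25 mm wide, 57 to 87 mm above the tip), 73 mm above the tip, to be gripped from above in any direction
- glaze_cup: paper glaze cup, 59 mm wide, 58 mm high, standing beside the gauge; bystander; origin centre of underside
- pinch_pot: brown pinch pot, 82 mm wide, 49 mm high; bystander; origin centre of underside
- rib_wood: kidney-shaped wooden rib 48 x 96 x 8 mm lying on the table; bystander; origin centre of underside
Things that resemble listed ones, but are neither listed nor needed, are in the scene too. What is meant by the pin is not white, and is the smaller of those in its own colour.

How it is judged:
On the way, in this order (a step that is already met when the one before it is completed fails the run):
1. the pin is drawn clear of the near hole, the fence still near it (z of pin in the frame of strip_gauge above 0.0285 m and value of joint fence below 0.05 m), for 0.1 s.
2. the fence is at the far stop (within 20 mm) (value of joint fence above 0.07 m), for 0.1 s.
At the end, for the whole second after the job is handed in: the pin is upright in the fence's collar and home in the far stop's hole, its tip within 2.5 mm of its home height of 14 mm above the board's underside, the fence within 18 mm of its nominal far position, the pin at rest and released (z of pin in the frame of strip_gauge below 0.0165 m and horizontal distance between pin and collar below 0.004 m and angle between the z axis of pin and the z axis of strip_gauge, either way round below 0.08 rad and value of joint fence between 0.072 and 0.108 m and linear speed of pin below 0.02 m/s and contact force between the fingers and pin below 0.1 N); the robot touches nothing.
It fails at once if the pin is forced against the gauge (stops, collar or fence) hard, with more than 80 N summed over its contacts (contact force between pin and strip_gauge above 80 N).
It fails at once if the glaze cup is shifted more than 15 mm (distance of glaze_cup from where it was at the start of the episode above 0.015 m).
It fails at once if the pinch pot is shifted more than 15 mm (distance of pinch_pot from where it was at the start of the episode above 0.015 m).
It fails at once if the wooden rib is shifted more than 15 mm (distance of rib_wood from where it was at the start of the episode above 0.015 m).
It also fails if it takes over 58 s, if anything falls off the work surface, if the arm or the gripper's body presses on something with over 40 N, if the wrist force passes 120 N, or if a joint passes its speed limit or range.

## Robot

A 6-joint arm with a two-finger parallel gripper is mounted at the origin on a cart in front of the work surface, level with it; the furniture and walls round the work are solid. World frame = base frame: x ahead of the robot, y to its left, z up, the work surface at z = 0. Lengths are in m, angles in rad, forces in N, time in s.
With the tool pointing down it reaches from about 0.375 to 0.825 m from the base axis. Payload 5.5 kg.
Tool frame: the origin (TCP) lies on the mounting face of the last link; the fingertips stand 173 mm ahead of it and the grasp point (between the pads) lies 155 mm ahead of it; z points along the fingers, y is the line along which they close (so a half turn about z gives the same grasp; the last joint's range is limited). The gripper opens to 85 mm and grips with 20 to 120 N. Pads are 22 mm wide; open, the fingers measure 114 mm over their backs; the gripper's body (76 mm by 85 mm) begins 54 mm behind the grasp point. The pads swing forward as they close: fully open they stand 13 mm farther back than shut.
Start: joints at [-1.278, 0.314, -0.047, 1.21, 0, 1.571], TCP at [0.173, -0.574, 0.405] pointing down, gripper open.
Joint ranges: [-2.67, 2.67], [-0.69, 1.73], [-1.03, 1.25], [-2.08, 2.16], [-1.42, 1.45], [-3.14, 3.14]. Speed limits (rad/s): [2.39, 2.39, 3.01, 3.14, 3.14, 3.14].

## Interface

Orientations are given as a unit quaternion [x, y, z, w].
In Python, from workcell import robot gives the robot as it stands.
- The arm moves only by the tool servo_tool, never from a script. Its arguments are lists of equal length, an entry for each row: "slide": the shift along the tool's x, y, z in units of 40 mm (1.0 is 40 mm), a list of three; "yaw": the turn about the tool's z in units of 5 degrees (1.0 is 5 degrees). A call has 1 to 20 rows; each row is the pose to reach, as a shift and turn from the pose commanded when the call began, along the tool's axes at that moment; what a row does not reach only later rows make up. A row lasts 1/12 s, in which the tool goes at most 41.7 mm and 7.16 degrees, less where a joint would pass 70% of its speed; a pose out of reach is approached as far as the arm can. A call with a gripper value outside its range is refused whole. "grip" is the finger opening in mm, from 0 to 85.4, set as the call begins (left out, the last holds). The fingers move at their own pace and stop on an object; "grip_force" is the grip in N (left out, the last holds). Time passes only in rows, so rows that repeat a pose let the fingers close. It gives the time, the measured TCP pose, the force, the opening and the grip force at its end, in the units of the state.
- robot.get_state(): the state, without advancing time (a new reading comes with each control period).
- robot.snapshot(name): name is "scene" or "side" or "wrist"; returns (picture, depth): 420x560x3 uint8, red, green, blue; 420x560 float32, m along the optical axis (not along the pixel's ray), 0 where there is no reading.
- robot.camera_model(name): a dict with "fx", "fy", "cx", "cy" (pixels), "k1" (the pictures are not rectified: a ray, as slopes to the right and down, at radius r is drawn at 1 + k1 r^2 times it, then the intrinsics apply), "eye" and "orientation" of the camera in the world. Camera axes: x right, y up, looking along -z (the intrinsics and any distortion apply to the point x, -y, -z); pixel columns grow to the right and rows downward; lengths in m; the calibration is good to about 2 mm. A picture is of the moment at which its call begins: read the wrist's pose just before it. camera_model takes no time and is no camera call; for the wrist camera it gives the pose at the moment of the call.
- robot.job_done(): hands the job in; it is judged then, once.
The state is a dict: "t": time; "qpos": joint angles; "joint_velocities": joint speeds; "joint_torque": joint torques, N m; "tool_pos": TCP position; "eef_rot": TCP orientation; "force": force on the tool from outside, world axes, zero at the start; "ft_torque": the same for the moment, N m; "grip_width": finger opening in m; "grasp_force": force on a finger pad.
Only numpy, scipy, OpenCV 4.12 (cv2) and the standard library are available. Lean on these libraries where they do the work, as an engineer would, in place of code of your own. Each camera call takes 0.05 s, during which the arm holds its last target. There are 200 camera calls.

## Working session

There is one attempt and no reset: what is moved stays moved. The work goes in short steps, Python scripts to look and compute and a tool call to move; the robot and the scene stay as the last step left them, time stands still between calls to the robot, and variables do not carry over. Pictures are saved under pics/ and viewed, at most 10 in all, crops included, and the job is handed in when it is done.

Besides the shell and the picture viewer there is one more tool, called after ">>>" by a JSON object that holds its "op" and its "data", one argument or row to a line. servo_tool: Moves the arm, as the interface text tells. Its arguments: {"type":"object","properties":{"slide":{"type":"array","items":{"type":"array","items":{"type":"number"}}},"yaw":{"type":"array","items":{"type":"number"}},"grip":{"type":"number"},"grip_force":{"type":"number"}},"required":["slide","yaw"]}

```bash
mkdir -p pics; cat > h.py <<'E'
from workcell import robot
import numpy as np, cv2
from scipy.spatial.transform import Rotation as R
def shot(n,f=None):
    m=robot.camera_model(n); p,d=robot.snapshot(n)
    if f: cv2.imwrite('pics/'+f,p[:,:,::-1])
    return m,p,d
def ray(m,u,v):
    x=(u-m['cx'])/m['fx']; y=(v-m['cy'])/m['fy']; k=m.get('k1',0)
    r0=np.hypot(x,y); r=r0
    for _ in range(20): r=r0/(1+k*r*r)
    s=r/r0 if r0>0 else 1
    return np.array(m['eye']),R.from_quat(m['orientation']).apply([x*s,-y*s,-1])
def onz(m,u,v,z):
    e,d=ray(m,u,v); return e+d*(z-e[2])/d[2]
def atd(m,u,v,dep):
    e,d=ray(m,u,v); return e+d*dep
def st():
    s=robot.get_state(); print({k:np.round(s[k],4).tolist() for k in ('t','tool_pos','eef_rot','force','grip_width','grasp_force','qpos')})
    return s
E
python3 - <<'E'
from h import *
st()
for n in('scene','side'):
    m,p,d=shot(n,n+'1.png'); print(n,m)
E
```

```text
{'t': 0.0, 'tool_pos': [0.1731, -0.5742, 0.4038], 'eef_rot': [0.9893, 0.1459, -0.0001, -0.0008], 'force': [-0.2014, 1.2314, -0.2692], 'grip_width': 0.0857, 'grasp_force': 0.0, 'qpos': [-1.278, 0.3142, -0.0481, 1.2102, 0.0, 1.5708]}
scene {'fx': 432.21843688633317, 'fy': 432.21843688633317, 'cx': 285.023558227609, 'cy': 208.70347010847203, 'k1': -0.10633240983214222, 'eye': array([0.08626503, 0.3332796 , 0.6905039 ]), 'orientation': array([-0.17005065,  0.33339693,  0.82660935, -0.42029305])}
side {'fx': 488.8046480536435, 'fy': 488.8046480536435, 'cx': 273.53084059477453, 'cy': 202.85233159588137, 'k1': 0.01164865634538854, 'eye': array([0.25517512, 0.75022791, 0.48124848]), 'orientation': array([-0.10801095,  0.51467542,  0.83545681, -0.1595455 ])}
```

View pics/scene1.png

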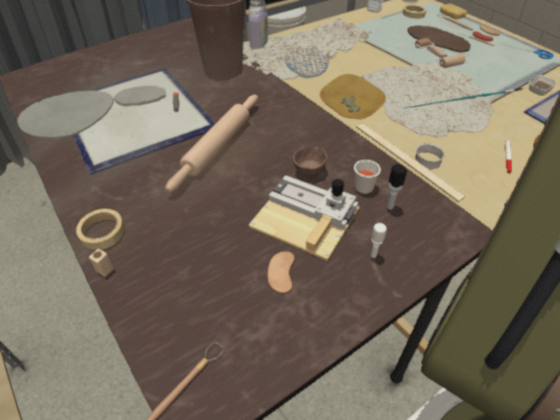

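View pics/side1.png

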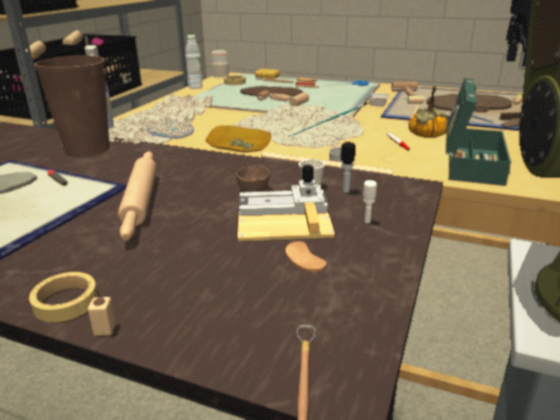

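The scene view shows the gauge at about (305,215) with the pin's knob at (337,188). A larger black decoy stands at (397,175), a white one at (378,235), the cup at (366,176), the pot at (310,163) and the rib at (281,272). In the side view the knob is at (308,173).

```bash
python3 - <<'E'
from h import *
m,p,d=shot('scene')
cv2.imwrite('pics/c1.png',cv2.resize(p[140:300,230:420,::-1],None,fx=4,fy=3.75,interpolation=cv2.INTER_CUBIC))
for n,u,v in [('knob',337,188),('cup',366,176),('pot',310,163),('rib',281,272),('big',397,175),('white',378,235),('roller',215,140)]:
    print(n,np.round(atd(m,u,v,d[v,u]),3))
# board: points with z 0.006..0.014 near
U,V=np.meshgrid(np.arange(240,360),np.arange(170,260))
P=np.array([atd(m,u,v,d[v,u]) for u,v in zip(U.ravel(),V.ravel())])
C=p[V.ravel(),U.ravel()].astype(int)
yel=(C[:,0]-C[:,2]>60)&(C[:,0]>170)&(abs(P[:,2]-.010)<.006)
Q=P[yel]; print(len(Q)); r=cv2.minAreaRect((Q[:,:2]*1000).astype(np.float32)); print(r,cv2.boxPoints(r))
kn=(C.max(1)<60)&(P[:,2]>.06)&(P[:,2]<.12); print(kn.sum(),P[kn].mean(0),P[kn].min(0),P[kn].max(0))
ms,ps,ds=shot('side')
print('side knob',atd(ms,308,173,ds[173,308]))
E
```

```text
knob [ 0.537 -0.124  0.094]
cup [ 0.556 -0.229  0.057]
pot [ 0.708 -0.195  0.008]
rib [0.486 0.052 0.008]
big [ 0.484 -0.239  0.106]
white [ 0.408 -0.116  0.076]
roller [ 0.882 -0.032  0.045]
1865
((549.059326171875, -16.279449462890625), (183.0255126953125, 138.16067504882812), 24.376243591308594) [[ 437.19318     8.872944]
 [ 494.21576  -116.97138 ]
 [ 660.9255    -41.431843]
 [ 603.9029     84.41248 ]]
157 [ 0.54081201 -0.12805919  0.0914151 ] [ 0.53307364 -0.14216443  0.07183236] [ 0.55412695 -0.11887606  0.10199903]
side knob [ 0.54286877 -0.12380124  0.08950695]
```

View pics/c1.png

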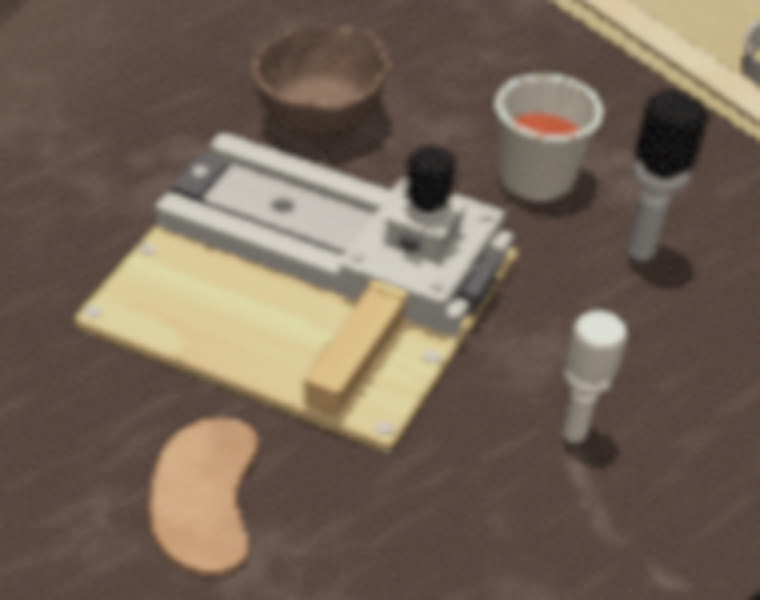

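```bash
cat >> h.py <<'E'
def cloud(m,d,us,vs): return np.array([atd(m,u,v,d[v,u]) for u,v in zip(us,vs)])
E
python3 - <<'E'
from h import *
for n,box in(('scene',(240,360,170,260)),('side',(230,340,190,250))):
    m,p,d=shot(n); 
    c=p.astype(int); mk=((c[:,:,0]-c[:,:,2]>60)&(c[:,:,0]>170)).astype(np.uint8)
    u0,u1,v0,v1=box; k=np.zeros_like(mk); k[v0:v1,u0:u1]=mk[v0:v1,u0:u1]
    nn,l,s,_=cv2.connectedComponentsWithStats(k); i=1+s[1:,4].argmax()
    vs,us=np.where(l==i); P=np.array([onz(m,u,v,.010) for u,v in zip(us,vs)])
    z=cloud(m,d,us,vs)[:,2]; P=P[abs(z-.01)<.007]
    r=cv2.minAreaRect((P[:,:2]*1000).astype(np.float32)); print(n,len(P),np.median(z),r,cv2.boxPoints(r))
    b=((c.max(2)<70)); 
    kb=(slice(170,215),slice(320,355)) if n=='scene' else (slice(160,195),slice(295,322))
    vv,uu=np.where(b[kb]); vv+=kb[0].start; uu+=kb[1].start
    K=cloud(m,d,uu,vv); K=K[(K[:,2]>.068)&(K[:,2]<.115)]
    print('knob',len(K),np.median(K,0),K.max(0),K.min(0))
E
```

```text
scene 1418 0.009054045789901433 ((581.5651245117188, -28.2310791015625), (132.7277374267578, 84.39127349853516), 25.328271865844727) [[503.52927  -18.482368]
 [539.63214  -94.76124 ]
 [659.60095  -37.97979 ]
 [623.4981    38.29908 ]]
knob 171 [ 0.54070412 -0.12707087  0.09436876] [ 0.55569072 -0.11896087  0.10145901] [ 0.53345719 -0.14262899  0.06962954]
side 1904 0.010967712449244105 ((563.6408081054688, -42.754730224609375), (184.4732208251953, 104.95619201660156), 25.3727970123291) [[ 457.81427   -34.862694]
 [ 502.78864  -129.69469 ]
 [ 669.46735   -50.646767]
 [ 624.493      44.185226]]
knob 157 [ 0.54454284 -0.12314538  0.08883086] [ 0.55646809 -0.11739702  0.10307829] [ 0.535301   -0.13367897  0.0692582 ]
```

>>> {"op": "servo_tool", "data": {
  "slide": [
    [12.15,-8.05,1.5],
    [12.15,-8.05,1.5],
    [12.15,-8.05,1.5],
    [12.15,-8.05,1.5],
    [12.15,-8.05,1.5],
    [12.15,-8.05,1.5],
    [12.15,-8.05,1.5],
    [12.15,-8.05,1.5],
    [12.15,-8.05,1.5],
    [12.15,-8.05,1.5],
    [12.15,-8.05,1.5],
    [12.15,-8.05,1.5],
    [12.15,-8.05,1.5],
    [12.15,-8.05,1.5],
    [12.15,-8.05,1.5],
    [12.15,-8.05,1.5],
    [12.15,-8.05,1.5],
    [12.15,-8.05,1.5],
    [12.15,-8.05,1.5],
    [12.15,-8.05,1.5]
  ],
  "yaw": [-19.7,-19.7,-19.7,-19.7,-19.7,-19.7,-19.7,-19.7,-19.7,-19.7,-19.7,-19.7,-19.7,-19.7,-19.7,-19.7,-19.7,-19.7,-19.7,-19.7],
  "grip": 60,
  "grip_force": 60
}}

```text
t: 1.97
tool_pos: [0.5449, -0.1271, 0.345]
eef_rot: [0.536, 0.844, -0.0, 0.0]
force: [-0.1, -0.5, -0.3]
grip_width: 0.0602
grasp_force: 0.0
```

```bash
python3 - <<'E'
from h import *
s=st(); r=R.from_quat(s['eef_rot']).as_matrix(); print(r.round(3))
m,p,d=shot('wrist','w1.png'); print(m['eye'])
E
```

```text
{'t': 1.9667, 'tool_pos': [0.5449, -0.1271, 0.345], 'eef_rot': [0.5363, 0.844, -0.0, 0.0001], 'force': [-0.1213, -0.4721, -0.2585], 'grip_width': 0.0602, 'grasp_force': 0.0, 'qpos': [-0.2291, 0.2686, -0.246, 1.0559, -0.0001, 0.9029]}
[[-0.425  0.905  0.   ]
 [ 0.905  0.425 -0.   ]
 [-0.     0.    -1.   ]]
[ 0.51335642 -0.05912083  0.31569491]
```

View pics/w1.png

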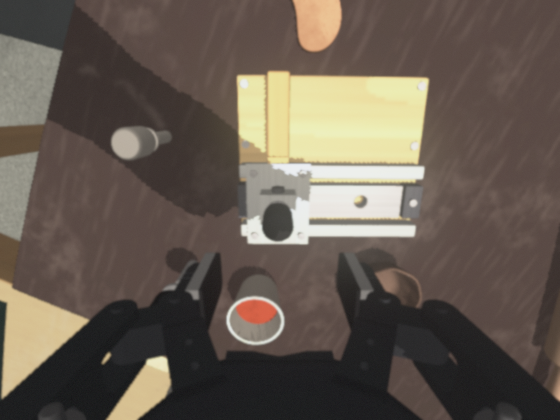

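The wrist view shows the gauge square to the tool. The knob is at (278,222) and a hole in the track is visible at (360,200). The fence bar is at (279,115).

```bash
python3 - <<'E'
from h import *
m,p,d=shot('wrist'); g=cv2.cvtColor(p,cv2.COLOR_RGB2GRAY)
vv,uu=np.where(g[195:245,255:300]<45); vv+=195;uu+=255
K=cloud(m,d,uu,vv); K=K[(K[:,2]>.085)&(K[:,2]<.11)]; print('knob',len(K),K.min(0),K.max(0),np.median(K,0))
w=g[188:214,345:376]; vv,uu=np.where(w<w.max()*.55); vv+=188;uu+=345
k=np.hypot(uu-360,vv-200)<9; u,v=uu[k].mean(),vv[k].mean(); 
h=onz(m,u,v,.026); print('hole',k.sum(),u,v,h)
# board corners on z=.01
c=p.astype(int); mk=((c[:,:,0]-c[:,:,2]>60)&(c[:,:,0]>150)).astype(np.uint8); mk[:65]=0; mk[250:]=0; mk[:,:220]=0;mk[:,440:]=0
n,l,s,_=cv2.connectedComponentsWithStats(mk); l=l==1+s[1:,4].argmax(); vs,us=np.where(l)
P=np.array([onz(m,u,v,.01) for u,v in zip(us,vs)]); r=cv2.minAreaRect((P[:,:2]*1000).astype(np.float32)); print(r,cv2.boxPoints(r))
a=np.radians(25.35); ex=np.array([np.cos(a),np.sin(a)]); ey=np.array([-ex[1],ex[0]])
for nm,o in(('side o',[.5858,-.107]),): print(nm,(h[:2]-o)@ex,(h[:2]-o)@ey)
E
```

```text
Traceback (most recent call last):
IndexError: too many indices for array: array is 1-dimensional, but 2 were indexed
```

```bash
python3 - <<'E'
from h import *
m,p,d=shot('wrist'); g=cv2.cvtColor(p,cv2.COLOR_RGB2GRAY)
print(d[222,278],d[210,278],g[222,278],d[200,360])
vv,uu=np.where(g[195:245,258:297]<75); vv+=195;uu+=258
K=cloud(m,d,uu,vv); print(np.percentile(K,[5,50,95],axis=0)); 
T=K[(K[:,2]>.094)&(K[:,2]<.11)]; print('knobtop',len(T),T.min(0),T.max(0)) if len(T) else 0
w=g[188:214,345:376]; vv,uu=np.where(w<w.max()*.55); vv+=188;uu+=345
k=np.hypot(uu-360,vv-200)<9; u,v=uu[k].mean(),vv[k].mean(); 
h=onz(m,u,v,.026); print('hole',k.sum(),u,v,h)
c=p.astype(int); mk=((c[:,:,0]-c[:,:,2]>60)&(c[:,:,0]>150)).astype(np.uint8); mk[:65]=0; mk[250:]=0; mk[:,:220]=0;mk[:,440:]=0
n,l,s,_=cv2.connectedComponentsWithStats(mk); l=l==1+s[1:,4].argmax(); vs,us=np.where(l)
P=np.array([onz(m,u,v,.01) for u,v in zip(us,vs)]); r=cv2.minAreaRect((P[:,:2]*1000).astype(np.float32)); print(r,cv2.boxPoints(r))
a=np.radians(25.35); ex=np.array([np.cos(a),np.sin(a)]); ey=np.array([-ex[1],ex[0]])
for nm,o in(('side o',[.5858,-.107]),): print(nm,(h[:2]-o)@ex,(h[:2]-o)@ey)
E
```

```text
0.22712556 0.2320603 67 0.31655535
[[ 0.53597458 -0.14085367  0.08446518]
 [ 0.54427278 -0.12939808  0.10201336]
 [ 0.55312712 -0.12177834  0.10336344]]
knobtop 638 [ 0.53492483 -0.14341966  0.09400192] [ 0.55678415 -0.1213999   0.10445891]
hole 39 361.64102564102564 202.7948717948718 [ 0.62543881 -0.09951988  0.026     ]
((560.903564453125, -39.15228271484375), (185.02174377441406, 86.81082153320312), 25.02297019958496) [[ 458.71625   -38.95137 ]
 [ 495.4356   -117.61398 ]
 [ 663.0909    -39.353195]
 [ 626.3715     39.309418]]
side o 0.03902454780816027 -0.0102113660776378
```

>>> {"op": "servo_tool", "data": {
  "slide": [
    [-0.06,0,1],
    [-0.06,0,1.8],
    [-0.06,0,2.3],
    [-0.06,0,2.5],
    [-0.06,0,2.5]
  ],
  "yaw": [0,0,0,0,0]
}}

```text
t: 2.53
tool_pos: [0.5454, -0.1281, 0.2428]
eef_rot: [0.535, 0.845, -0.001, -0.002]
force: [-0.0, 0.2, -0.4]
grip_width: 0.0603
grasp_force: 0.0
```

>>> {"op": "servo_tool", "data": {
  "slide": [
    [0,0,0],
    [0,0,0],
    [0,0,0],
    [0,0,0],
    [0,0,0],
    [0,0,0],
    [0,0,0],
    [0,0,0]
  ],
  "yaw": [0,0,0,0,0,0,0,0],
  "grip": 15,
  "grip_force": 60
}}

```text
t: 3.2
tool_pos: [0.5466, -0.1287, 0.2467]
eef_rot: [0.535, 0.845, -0.001, 0.001]
force: [-4.9, -2.1, 6.7]
grip_width: 0.0232
grasp_force: 58.3
```

>>> {"op": "servo_tool", "data": {
  "slide": [
    [0,0,-0.05],
    [0,0,-0.1],
    [0,0,-0.15],
    [0,0,-0.2],
    [0,0,-0.25],
    [0,0,-0.3],
    [0,0,-0.35],
    [0,0,-0.4],
    [0,0,-0.45],
    [0,0,-0.5],
    [0,0,-0.5],
    [0,0,-0.5],
    [0,0,-0.5]
  ],
  "yaw": [0,0,0,0,0,0,0,0,0,0,0,0,0]
}}

```text
t: 4.28
tool_pos: [0.5475, -0.128, 0.266]
eef_rot: [0.535, 0.845, 0.001, 0.001]
force: [-0.3, -1.8, 4.0]
grip_width: 0.0231
grasp_force: 63.5
```

```bash
python3 - <<'E'
from h import *
st(); m,p,d=shot('side')
cv2.imwrite('pics/s2.png',cv2.resize(p[130:260,210:360,::-1],None,fx=4.5,fy=4.5,interpolation=cv2.INTER_CUBIC))
E
```

```text
{'t': 4.2833, 'tool_pos': [0.5475, -0.128, 0.266], 'eef_rot': [0.5352, 0.8448, 0.0009, 0.0012], 'force': [-0.3319, -1.7565, 3.9757], 'grip_width': 0.0231, 'grasp_force': 63.459, 'qpos': [-0.2299, 0.3355, -0.348, 0.8844, 0.0009, 0.8995]}
```

View pics/s2.png

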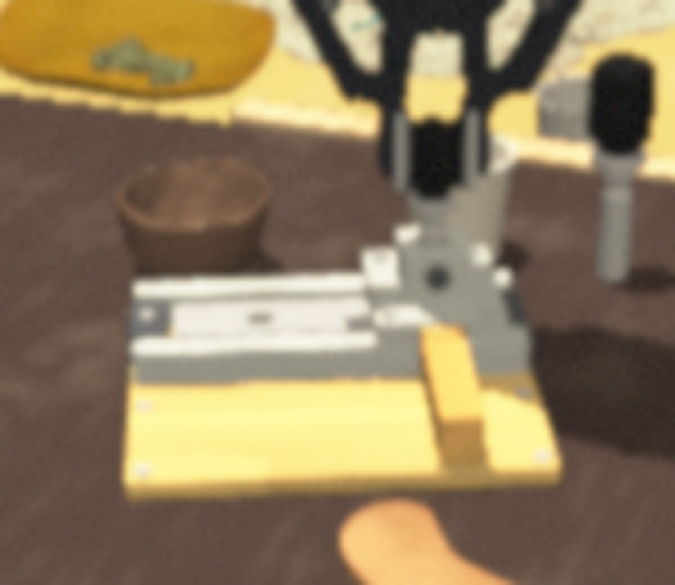

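The side crop shows the fingers holding the knob at (433,160), with the flange at (435,205) and the collar at (435,275). The far hole is at (260,318). Next I check the lift and the hole position.

```bash
python3 - <<'E'
from h import *
m,p,d=shot('side'); g=cv2.cvtColor(p,cv2.COLOR_RGB2GRAY)
w=g[194:208,258:278]; vv,uu=np.where(w<150); k=np.hypot(uu-9.8,(vv-6.7)*1.5)<6
print(w[6]); u,v=258+uu[k].mean(),194+vv[k].mean(); h=onz(m,u,v,.026); print(k.sum(),u,v,h)
o=np.array([.5858,-.107]);a=np.radians(25.35); ex=np.array([np.cos(a),np.sin(a)]); ey=np.array([-ex[1],ex[0]])
print((h[:2]-o)@ex,(h[:2]-o)@ey)
for r in range(166,196,2): print(r,g[r,306],np.round(atd(m,306,r,d[r,306]),3))
E
```

```text
[238 237 237 238 236 233 221 196 181 171 172 181 206 227 235 236 237 237
 237 236]
0 nan nan [nan nan nan]
nan nan
166 23 [ 0.546 -0.121  0.105]
168 23 [ 0.547 -0.122  0.101]
170 23 [ 0.545 -0.117  0.098]
172 20 [ 0.547 -0.122  0.092]
174 82 [ 0.547 -0.123  0.087]
176 133 [ 0.546 -0.122  0.083]
178 130 [ 0.548 -0.128  0.076]
180 138 [ 0.549 -0.13   0.07 ]
182 141 [ 0.547 -0.124  0.069]
184 139 [ 0.548 -0.129  0.062]
186 150 [ 0.545 -0.119  0.062]
188 129 [ 0.544 -0.116  0.059]
190 79 [ 0.543 -0.112  0.057]
192 71 [ 0.543 -0.113  0.051]
194 113 [ 0.544 -0.117  0.045]<stdin>:4: RuntimeWarning: Mean of empty slice.
  ret = ret.dtype.type(ret / rcount)
```

>>> {"op": "servo_tool", "data": {
  "slide": [
    [0,0.1,0],
    [0,0.25,0],
    [0,0.4,0],
    [0,0.55,0],
    [0,0.7,0],
    [0,0.85,0],
    [0,1.0,0],
    [0,1.15,0],
    [0,1.3,0],
    [0,1.45,0],
    [0,1.6,0],
    [0,1.75,0],
    [0,1.85,0],
    [0,1.9,0],
    [0,1.9,0],
    [0,1.9,0]
  ],
  "yaw": [0,0,0,0,0,0,0,0,0,0,0,0,0,0,0,0]
}}

```text
t: 5.72
tool_pos: [0.6164, -0.0956, 0.2653]
eef_rot: [0.535, 0.845, 0.0, 0.001]
force: [4.2, -1.8, 4.4]
grip_width: 0.0236
grasp_force: 63.5
```

```bash
python3 - <<'E'
from h import *
st(); m,p,d=shot('side','s3.png')
h=onz(m,267.5,200.6,.026)
o=np.array([.5858,-.107]);a=np.radians(25.35); ex=np.array([np.cos(a),np.sin(a)]); ey=np.array([-ex[1],ex[0]])
print((h[:2]-o)@ex,(h[:2]-o)@ey)
cv2.imwrite('pics/s3.png',cv2.resize(p[110:260,200:370,::-1],None,fx=4,fy=4,interpolation=cv2.INTER_CUBIC))
E
```

```text
{'t': 5.7167, 'tool_pos': [0.6164, -0.0956, 0.2653], 'eef_rot': [0.5352, 0.8447, 0.0004, 0.0012], 'force': [4.1753, -1.8108, 4.3712], 'grip_width': 0.0236, 'grasp_force': 63.5107, 'qpos': [-0.1539, 0.4413, -0.1914, 0.9356, -0.0002, 0.9756]}
0.03758697633564231 -0.005788857938168354
```

View pics/s3.png

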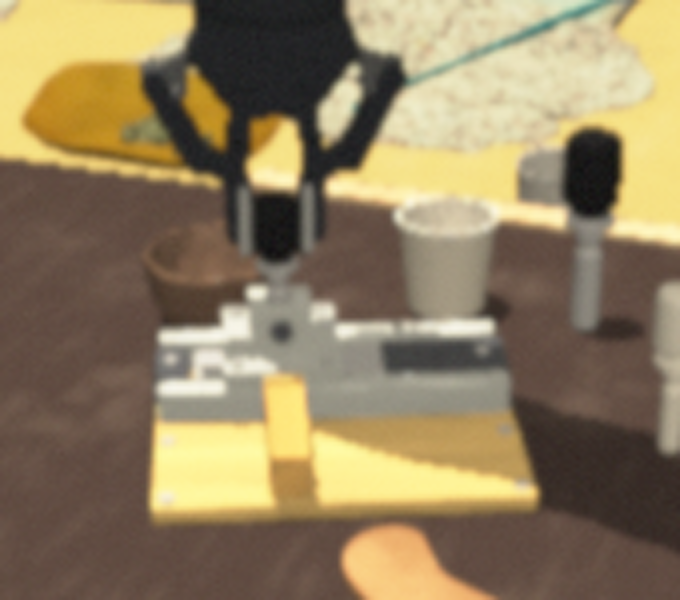

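The fence followed the pin and its collar is now at (282,310), near the far end. I move to the seen hole, about 84 mm, and lower gently.

>>> {"op": "servo_tool", "data": {
  "slide": [
    [0,0.1,0],
    [0,0.2,0],
    [0,0.2,0.05],
    [0,0.2,0.1],
    [0,0.2,0.13],
    [0,0.2,0.13],
    [0,0.2,0.13]
  ],
  "yaw": [0,0,0,0,0,0,0]
}}

```text
t: 6.35
tool_pos: [0.623, -0.0924, 0.2593]
eef_rot: [0.535, 0.845, -0.0, 0.0]
force: [3.5, -3.5, 0.4]
grip_width: 0.0228
grasp_force: 63.2
```

>>> {"op": "servo_tool", "data": {
  "slide": [
    [0,0,0.02],
    [0,0,0.04],
    [0,0,0.06],
    [0,0,0.08],
    [0,0,0.08]
  ],
  "yaw": [0,0,0,0,0]
}}

```text
t: 6.77
tool_pos: [0.6229, -0.0925, 0.2574]
eef_rot: [0.535, 0.845, -0.0, 0.001]
force: [0.4, -3.8, 10.1]
grip_width: 0.0232
grasp_force: 64.4
```

>>> {"op": "servo_tool", "data": {
  "slide": [
    [0,0,0.02],
    [0,0,0.04],
    [0,0,0.04],
    [0,0,0.04]
  ],
  "yaw": [0,0,0,0]
}}

```text
t: 7.1
tool_pos: [0.6229, -0.0925, 0.2568]
eef_rot: [0.535, 0.845, -0.0, 0.001]
force: [-1.9, -3.2, 16.4]
grip_width: 0.0233
grasp_force: 65.3
```

>>> {"op": "servo_tool", "data": {
  "slide": [
    [0,0.03,-0.01],
    [0,0.06,-0.01],
    [0,0.09,-0.01],
    [0,0.09,-0.01]
  ],
  "yaw": [0,0,0,0]
}}

```text
t: 7.43
tool_pos: [0.6245, -0.0916, 0.2567]
eef_rot: [0.536, 0.844, -0.002, -0.0]
force: [-7.6, -5.7, 19.0]
grip_width: 0.0238
grasp_force: 66.3
```

>>> {"op": "servo_tool", "data": {
  "slide": [
    [0,-0.03,0],
    [0,-0.06,0],
    [0,-0.09,0],
    [0,-0.12,0],
    [0,-0.15,0],
    [0,-0.15,0]
  ],
  "yaw": [0,0,0,0,0,0]
}}

```text
t: 7.93
tool_pos: [0.6211, -0.0933, 0.2562]
eef_rot: [0.535, 0.845, 0.001, 0.001]
force: [2.2, -3.2, 6.4]
grip_width: 0.0231
grasp_force: 63.7
```

>>> {"op": "servo_tool", "data": {
  "slide": [
    [0,0,0.02],
    [0,0,0.04],
    [0,0,0.06],
    [0,0,0.06]
  ],
  "yaw": [0,0,0,0]
}}

```text
t: 8.27
tool_pos: [0.621, -0.0933, 0.2531]
eef_rot: [0.535, 0.845, 0.0, 0.001]
force: [3.0, -3.9, 4.0]
grip_width: 0.0234
grasp_force: 63.6
```

In the hole: z fell freely. I continue down.

>>> {"op": "servo_tool", "data": {
  "slide": [
    [0,0,0.04],
    [0,0,0.08],
    [0,0,0.12],
    [0,0,0.15],
    [0,0,0.15]
  ],
  "yaw": [0,0,0,0,0]
}}

```text
t: 8.68
tool_pos: [0.6209, -0.0935, 0.2468]
eef_rot: [0.535, 0.845, -0.0, 0.001]
force: [3.6, -5.6, 2.8]
grip_width: 0.0231
grasp_force: 63.4
```

>>> {"op": "servo_tool", "data": {
  "slide": [
    [0,0,0.03],
    [0,0,0.06],
    [0,0,0.08],
    [0,0,0.08]
  ],
  "yaw": [0,0,0,0]
}}

```text
t: 9.02
tool_pos: [0.6211, -0.0935, 0.2466]
eef_rot: [0.535, 0.845, 0.0, 0.002]
force: [-3.1, -4.1, 22.4]
grip_width: 0.0232
grasp_force: 65.6
```

>>> {"op": "servo_tool", "data": {
  "slide": [
    [0,0,0.02],
    [0,0,0.04],
    [0,0,0.04]
  ],
  "yaw": [0,0,0]
}}

```text
t: 9.27
tool_pos: [0.6211, -0.0934, 0.2465]
eef_rot: [0.535, 0.845, 0.001, 0.002]
force: [-6.3, -1.9, 32.2]
grip_width: 0.0229
grasp_force: 66.8
```

>>> {"op": "servo_tool", "data": {
  "slide": [
    [0,0,-0.05],
    [0,0,-0.1],
    [0,0,-0.1]
  ],
  "yaw": [0,0,0]
}}

```text
t: 9.52
tool_pos: [0.6208, -0.0935, 0.2468]
eef_rot: [0.535, 0.845, -0.0, 0.001]
force: [1.8, -4.3, 8.3]
grip_width: 0.0232
grasp_force: 63.8
```

>>> {"op": "servo_tool", "data": {
  "slide": [
    [0,0,0],
    [0,0,0],
    [0,0,0],
    [0,0,0],
    [0,0,0],
    [0,0,0]
  ],
  "yaw": [0,0,0,0,0,0],
  "grip": 60
}}

```text
t: 10.02
tool_pos: [0.6201, -0.093, 0.2455]
eef_rot: [0.535, 0.845, -0.0, -0.001]
force: [0.3, -0.1, 0.8]
grip_width: 0.0601
grasp_force: 0.0
```

>>> {"op": "servo_tool", "data": {
  "slide": [
    [0,0,-0.5],
    [0,0,-1],
    [0,0,-1.5],
    [0,0,-2],
    [0,0,-2.5],
    [0,0,-3],
    [0,0,-3],
    [0,0,-3]
  ],
  "yaw": [0,0,0,0,0,0,0,0]
}}

```text
t: 10.68
tool_pos: [0.6208, -0.0932, 0.3671]
eef_rot: [0.535, 0.845, 0.001, 0.001]
force: [0.6, 0.3, 0.5]
grip_width: 0.0596
grasp_force: 0.0
```

```bash
python3 - <<'E'
from h import *
st(); m,p,d=shot('side')
g=cv2.cvtColor(p,cv2.COLOR_RGB2GRAY)
b=(g[150:200,255:285]<45); vv,uu=np.where(b); vv+=150;uu+=255
K=cloud(m,d,uu,vv); print(np.percentile(K,[2,50,98],axis=0))
cv2.imwrite('pics/s4.png',cv2.resize(p[140:240,230:330,::-1],None,fx=6,fy=6,interpolation=cv2.INTER_CUBIC))
E
```

```text
{'t': 10.6833, 'tool_pos': [0.6208, -0.0932, 0.3671], 'eef_rot': [0.5353, 0.8447, 0.0006, 0.0011], 'force': [0.6329, 0.3086, 0.4971], 'grip_width': 0.0596, 'grasp_force': 0.0, 'qpos': [-0.1491, 0.3804, -0.0393, 1.1485, 0.0002, 0.9805]}
[[ 0.61149912 -0.09803176  0.07287774]
 [ 0.61932817 -0.08814077  0.09006799]
 [ 0.62936338 -0.08383949  0.10258244]]
```

View pics/s4.png

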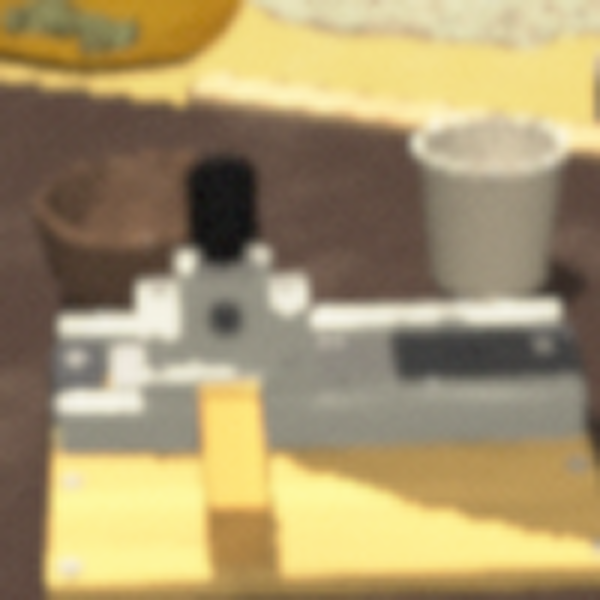

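The knob at (222,205) sits low on the collar and its height matches the original home reading. The TCP also bottomed at the same height as in the first grasp, under 32 N. I hand in.

```bash
python3 -c "
from workcell import robot
print(robot.job_done())"
```

```text
the job is handed in; nothing more can be done
None
```

The fence is set at the far stop, about 81 mm along its slide by dead reckoning. I felt the pin drop into the far hole and pushed it until it stopped firmly at its original home height. I then released it, backed the arm clear and handed the job in at about 11 s; no verdict came back.

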